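# Dim the fudge case lights to the green mark

### The arm

A 6-joint arm with a two-finger parallel gripper is mounted at the origin on a cart in front of the work surface, level with it; the furniture and walls round the work are solid. World frame = base frame: x ahead of the robot, y to its left, z up, the work surface at z = 0. Lengths are in mm, angles in degrees, forces in N, time in s.
With the tool pointing down it reaches from about 300 to 850 mm from the base axis. Payload 4.2 kg.
Tool frame: the origin (TCP) lies midway between the tips of the shut fingers; the grasp point (between the pads) lies 19 mm behind it (env.grip_point_offset is the distance from the TCP to the grasp point, in mm); z points along the fingers, x is the direction in which the jaws open and shut, and the axes are right-handed (so a half turn about z gives the same grasp; the last joint's range is limited). The gripper opens to 91 mm and grips with 3 to 60 N. Pads are 32 mm wide; open, the fingers measure 118 mm over their backs; the gripper's body (76 mm by 178 mm) begins 60 mm behind the grasp point.
Start: joints at [-64.4, 18.312, 89.639, -0, 72.044, -1.146], TCP at [258.774, -513.499, 191.976] pointing down, gripper open.
Joint ranges: [-177.97, 177.97], [-48.28, 115.42], [12.27, 149.76], [-77.06, 257.06], [2.81, 150.46], [-146.56, 146.56]. Speed limits (degrees/s): [147.25, 147.25, 180, 180, 180, 180].

### API

Orientations are given as [roll, pitch, yaw] about the fixed x, y, z axes, in that order (R = Rz(yaw) Ry(pitch) Rx(roll)).
In Python, from workcell import env gives the robot as it stands.
- The arm moves only by the shell command python3 -m pendant 'ROWS' [FORCE]. ROWS is JSON, a list of rows, each an object with "xyz": the shift along the tool's x, y, z in m, a list of three; "roll": the turn about the tool's z in degrees; "jaw": the closure, from 0 (fully open) to 1 (shut). A call has exactly 8 rows; each row is the pose to reach, as a shift and turn from the pose commanded when the call began, along the tool's axes at that moment; what a row does not reach only later rows make up. A row lasts 1/8 s, in which the tool goes at most 62.5 mm and 10.7 degrees, less where a joint would pass 70% of its speed; a pose out of reach is approached as far as the arm can. A call with a gripper value outside its range is refused whole. The fingers move at their own pace and stop on an object; FORCE is the grip in N (left out, the last holds). Time passes only in rows, so rows that repeat a pose let the fingers close, or fill a call up. It gives the time, the measured TCP pose, the force and the opening at its end, in the units of the state.
- env.state(): the state, without advancing time (a new reading comes with each control period).
- env.grab_frame(name): name is "scene" or "side" or "wrist"; returns (picture, depth): 420x560x3 uint8, blue, green, red; 420x560 float32, mm along the optical axis (not along the pixel's ray), 0 where there is no reading.
- env.camera_params(name): a dict with "camera_matrix" (3x3 intrinsics, pixels), "cam_to_world" (4x4, takes a point from camera to world coordinates); the wrist camera has in their place "hand_eye" (4x4, takes a point from camera to tool coordinates, whose origin is the TCP and whose axes are the tool frame's). Camera axes: x right, y up, looking along -z (the intrinsics and any distortion apply to the point x, -y, -z); pixel columns grow to the right and rows downward; lengths in mm; the calibration is good to about 2 mm. A picture is of the moment at which its call begins: read the wrist's pose just before it. camera_params takes no time and is no camera call.
- env.job_done(): hands the job in, once; it reports no verdict.
The state is a dict: "time_s": time; "qpos": joint angles; "qvel": joint speeds; "effort": joint torques, N m; "ee_pos": TCP position; "ee_rot": TCP orientation; "force": force on the tool from outside, world axes, zero at the start; "torque": the same for the moment, N m; "gripper_width": finger opening in mm.
Only numpy, scipy, OpenCV 4.12 (cv2) and the standard library are available. Lean on these libraries where they do the work, as an engineer would, in place of code of your own. Each camera call takes 0.05 s, during which the arm holds its last target. There are 200 camera calls.

### The job

Two small lever dimmers stand on the shop counter: the one with the orange knob dims the fudge case lights, the one with the blue knob dims the window lights. Pull the orange-knobbed lever towards you until it points at the middle of the green mark on its own dome (25 degrees from upright on the robot's side), let go and leave it standing there. Leave the blue-knobbed lever as it is.

Things in the scene. Friction and masses are not known exactly. Their poses are not given: they have to be found in the camera images.
- orange_lever (a joint): Angle of the orange-knobbed lever: 0 = upright, positive = leaning away from the robot (to the +x of orange_hinge), negative = leaning towards the robot; stops at -0.95 and +0.95. The middle of the green mark is at -0.436 (25 degrees towards the robot). The hinge is stiff by friction: about 2 to 3 N at the knob moves it, it has no spring and no notches and stays where it is left. It starts leaning away, at +0.05 to +0.6.
- orange_knob (a point): Centre of the orange knob, a lying barrel 26 mm in diameter and 30 mm long, flat-ended, its axis along the hinge axis, at the end of a 10 mm steel rod, 100 mm from the hinge axis; it can be pinched across its 30 mm length from above, or pushed.
- orange_hinge (a point): Centre of the hinge axis of the orange-knobbed dimmer, 46 mm above the counter; x (level) points away from the robot, the way the lever leans when its joint is positive, y is the hinge axis, z is up. The box is fixed to the counter: aluminium foot 130 x 76 x 20 mm with a black dome of 42 mm radius about the hinge axis (top at 88 mm), slotted in the middle for the lever, with thin white ticks at upright, 25 and 50 degrees and one broad (11 mm) green mark.
- blue_knob (a point): Centre of the blue knob of the other dimmer, which is the same but for the colour of its knob and of the small lamp on its foot; to be left as it is.

How it is judged:
By the outcome, as a careful person would: the job done as asked, in the order asked, and still so for the second after the job is handed in, with the robot touching nothing.
It also fails if it takes over 32 s, if anything falls off the work surface, if the arm or the gripper's body presses on something with over 40 N, if the wrist force passes 120 N, or if a joint passes its speed limit or range.

## Working session

There is one attempt and no reset: what is moved stays moved. The work goes in short steps, Python scripts to look and compute and a shell command to move; the robot and the scene stay as the last step left them, time stands still between calls to the robot, and variables do not carry over. Pictures are saved under pics/ and viewed, about 8 in all and at most 12, crops included, and the job is handed in when it is done.

```bash
mkdir -p pics
cat > h.py <<'E'
import numpy as np, cv2
from workcell import env
def pts(name,d,p,T=None):
    K=np.array(p["camera_matrix"]); M=np.array(p["cam_to_world"]) if T is None else T@np.array(p["hand_eye"])
    v,u=np.indices(d.shape); x=(u-K[0,2])/K[0,0]*d; y=(v-K[1,2])/K[1,1]*d
    return np.stack([x,-y,-d],-1)@M[:3,:3].T+M[:3,3]
def grab(name):
    from scipy.spatial.transform import Rotation as R
    s=env.state(); T=None
    im,d=env.grab_frame(name); p=env.camera_params(name)
    if name=="wrist":
        T=np.eye(4); T[:3,:3]=R.from_euler('xyz',s["ee_rot"],degrees=True).as_matrix(); T[:3,3]=s["ee_pos"]
    P=pts(name,d,p,T); P[d==0]=np.nan
    return im,d,P,p
E
python3 - <<'E'
from h import *
print(env.state())
for n in("scene","side"):
    im,d,P,p=grab(n); cv2.imwrite(f"pics/{n}0.png",im); np.save(n+"P.npy",P)
    print(n,{k:v for k,v in p.items()})
    h=cv2.cvtColor(im,cv2.COLOR_BGR2HSV)
    for c,(a,b) in dict(orange=(5,20),blue=(95,125),green=(40,85)).items():
        m=cv2.inRange(h,(a,120,70),(b,255,255)); k,l,st,ce=cv2.connectedComponentsWithStats(m)
        for i in range(1,k):
            if st[i,4]>15: print(c,st[i],ce[i].round(1),np.nanmedian(P[l==i],0).round(1), np.nanmin(P[l==i],0).round(),np.nanmax(P[l==i],0).round())
E
```

```text
{'time_s': 0.0, 'qpos': array([-6.44014740e+01,  1.83507839e+01,  8.97050247e+01,  4.19939411e-04,
        7.20422480e+01, -1.14678224e+00]), 'qvel': array([-0.03843723,  0.04064251,  0.05319265,  0.06277526,  0.05110544,
        0.00485147]), 'effort': array([ 6.55109852e-04, -4.12465024e+01, -2.31973028e+01,  7.26297917e-02,
        4.56526293e-02, -1.35486766e-04]), 'ee_pos': array([ 258.53326812, -513.01389484,  191.13824955]), 'ee_rot': array([-1.79997638e+02,  9.80289960e-02, -6.32548196e+01]), 'force': array([ 0.0420531 , -0.04994298,  0.15593184]), 'torque': array([-0.03233445,  0.01254953, -0.00561909]), 'gripper_width': 91.36242916085774}
scene {'camera_matrix': array([[415.9095178 ,   0.        , 274.25196644],
       [  0.        , 415.9095178 , 210.41314332],
       [  0.        ,   0.        ,   1.        ]]), 'cam_to_world': array([[ 7.05845029e-01,  3.08764362e-01, -6.37532245e-01,
        -3.39556748e+01],
       [-7.08331512e-01,  2.98732657e-01, -6.39550833e-01,
        -7.85272832e+02],
       [-7.01880367e-03,  9.03007956e-01,  4.29566489e-01,
         5.11881322
[... 8006 characters left out ...]
.1 185.1] [ 491.6 -122.    84.5] [ 484. -131.   77.] [ 499. -114.   87.]
green [258 192   8   8  40] [261.7 195.3] [ 476.1 -158.9   84.2] [ 468. -170.   69.] [ 486. -127.   88.]
green [305 226   7   9  51] [308. 230.] [ 535.1 -293.1   84.6] [ 529. -303.   78.] [ 543. -282.   88.]
green [307 240   9  10  66] [310.8 244.3] [ 528.4 -333.2   84.1] [ 521. -344.   67.] [ 537. -305.   88.]
green [301 333  12   4  16] [306.6 334.2] [ 473.  -487.3   41.5] [ 464. -489.   38.] [ 483. -486.   45.]
green [258 336  68  79 369] [281.1 381.3] [ 407.1 -565.9   39.5] [ 393. -597.   19.] [ 469. -485.   47.]
green [271 363  51  22 576] [295.9 373.4] [ 439.2 -545.3   37.1] [ 403. -553.   31.] [ 477. -534.   41.]
```

View pics/side0.png

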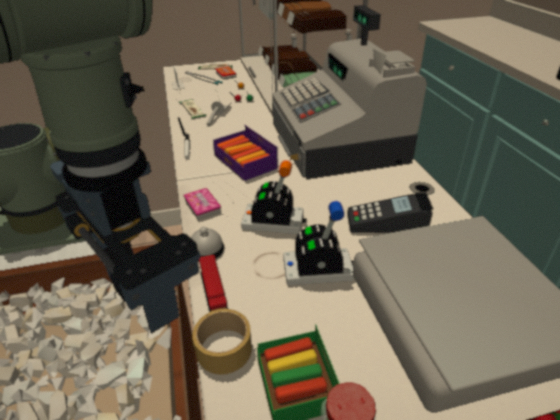

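View pics/scene0.png

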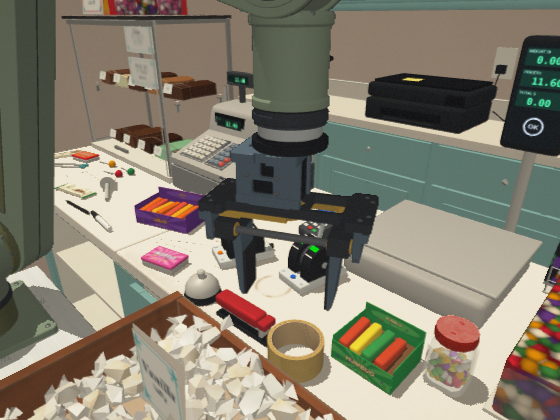

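Side view: orange knob at (285,168) on the far dimmer, blue knob at (336,210) on the near one. The scene view is mostly blocked by the gripper. I'll move above the orange dimmer and look with the wrist camera.

```bash
python3 - <<'E'
from h import *
print(env.camera_params("wrist"))
P=np.load("sideP.npy"); im=cv2.imread("pics/side0.png"); h=cv2.cvtColor(im,cv2.COLOR_BGR2HSV)
m=cv2.inRange(h,(3,150,90),(20,255,255)); m[:,:276]=0;m[:,294:]=0;m[:158]=0;m[180:]=0
q=P[m>0];q=q[q[:,2]>120];print(len(q),q.mean(0),q.min(0),q.max(0))
E
python3 -m pendant '[{"xyz":[-0.01,-0.02,-0.055],"roll":-10},{"xyz":[-0.035,-0.065,-0.09],"roll":-20},{"xyz":[-0.065,-0.12,-0.11],"roll":-30},{"xyz":[-0.095,-0.175,-0.12],"roll":-40},{"xyz":[-0.125,-0.23,-0.12],"roll":-50},{"xyz":[-0.155,-0.285,-0.12],"roll":-60},{"xyz":[-0.185,-0.34,-0.12],"roll":-70},{"xyz":[-0.21,-0.38,-0.12],"roll":-80}]'
```

```text
{'camera_matrix': array([[304.91156849,   0.        , 281.52393566],
       [  0.        , 304.91156849, 211.85343342],
       [  0.        ,   0.        ,   1.        ]]), 'hand_eye': array([[ 9.99999530e-01, -6.96396496e-04,  6.74818480e-04,
        -5.54574168e-01],
       [-5.20757657e-04, -9.72692819e-01, -2.32095688e-01,
        -6.50234416e+01],
       [ 8.18021714e-04,  2.32095227e-01, -9.72692725e-01,
        -1.94093214e+02],
       [ 0.00000000e+00,  0.00000000e+00,  0.00000000e+00,
         1.00000000e+00]])}
150 [ 524.04413824 -165.9103499   146.95593169] [ 511.92296834 -176.540995    130.43226818] [ 538.53169049 -146.17978026  155.25822381]invalid input at $[0]: expected keys xyz, roll, jaw
```

```bash
python3 -m pendant '[{"xyz":[-0.01,-0.02,-0.055],"roll":-10,"jaw":0},{"xyz":[-0.035,-0.065,-0.09],"roll":-20,"jaw":0},{"xyz":[-0.065,-0.12,-0.11],"roll":-30,"jaw":0},{"xyz":[-0.095,-0.175,-0.12],"roll":-40,"jaw":0},{"xyz":[-0.125,-0.23,-0.12],"roll":-50,"jaw":0},{"xyz":[-0.155,-0.285,-0.12],"roll":-60,"jaw":0},{"xyz":[-0.185,-0.34,-0.12],"roll":-70,"jaw":0},{"xyz":[-0.21,-0.38,-0.12],"roll":-80,"jaw":0}]'
python3 -m pendant '[{"xyz":[0,0,0],"roll":-10,"jaw":0},{"xyz":[0,0,0],"roll":-20,"jaw":0},{"xyz":[0,0,0],"roll":-30,"jaw":0},{"xyz":[0,0,0],"roll":-40,"jaw":0},{"xyz":[0,0,0],"roll":-50,"jaw":0},{"xyz":[0,0,0],"roll":-50,"jaw":0},{"xyz":[0,0,0],"roll":-50,"jaw":0},{"xyz":[0,0,0],"roll":-50,"jaw":0}]'
cat > look.py <<'E'
from h import *
import sys
t=sys.argv[1]
for n in("wrist","side"):
    im,d,P,p=grab(n); cv2.imwrite(f"pics/{n}{t}.png",im); np.save(f"{n}P{t}.npy",P)
    h=cv2.cvtColor(im,cv2.COLOR_BGR2HSV)
    ok=(np.abs(P[...,0]-530)<110)&(np.abs(P[...,1]+230)<170)&(P[...,2]>50)&(P[...,2]<175)
    for c,(a,b) in dict(orange=(3,20),blue=(95,125),green=(40,85)).items():
        m=cv2.inRange(h,(a,120,70),(b,255,255))*ok.astype(np.uint8); k,l,st,ce=cv2.connectedComponentsWithStats(m)
        for i in range(1,k):
            if st[i,4]>15: print(n,c,st[i],ce[i].round(1),np.nanmedian(P[l==i],0).round(1), np.nanmin(P[l==i],0).round(),np.nanmax(P[l==i],0).round())
s=env.state();print({k:s[k] for k in("time_s","ee_pos","ee_rot","force","gripper_width")})
E
python3 look.py 1
```

```text
time_s: 1.1
ee_pos: [504.5, -152.8, 311.5]
ee_rot: [-180.0, 0.0, 17.1]
force: [-0.2, -0.9, 0.2]
gripper_width: 91.4
time_s: 2.1
ee_pos: [503.6, -154.9, 311.9]
ee_rot: [-180.0, 0.0, 66.7]
force: [0.2, 0.2, -0.1]
gripper_width: 91.2
wrist orange [275 201  26  21 493] [287.8 211.1] [ 523.1 -154.6  153.9] [ 509. -175.   66.] [ 540. -138.  157.]
wrist blue [193 294   8   9  37] [196.9 298.2] [ 583.3 -306.   152.2] [ 580. -313.  142.] [ 586. -305.  157.]
wrist green [264 164  16  10 145] [271.6 169. ] [ 474.9 -156.6   86.4] [ 466. -168.   81.] [ 484. -145.   89.]
wrist green [294 164  16  10 156] [301.6 168.5] [ 490.6 -118.6   86.2] [ 482. -129.   81.] [ 500. -107.   90.]
wrist green [204 239   7   9  47] [207.2 242.9] [ 535.5 -284.9   86.4] [ 530. -291.   83.] [ 541. -281.   90.]
side orange [279 160  13  17 165] [284.9 168.1] [ 524.6 -167.7  148.7] [ 511. -178.  126.] [ 540. -143.  156.]
side blue [331 202  12  18 163] [336.5 211.2] [ 573.6 -333.8  149.9] [ 562. -339.  134.] [ 583. -312.  156.]
side green [262 183   7   5  24] [265.  185.2] [ 490.9 -121.9   85.1] [ 485. -131.   78.] [ 498. -113.   88.]
side green [259 192   6   7  34] [261.6 195.1] [ 476.5 -156.7   84. ] [ 469. -169.   70.] [ 487. -129.   87.]
side green [306 227   5   6  23] [307.7 229.7] [ 534.9 -291.8   84. ] [ 530. -300.   81.] [ 539. -283.   87.]
side green [309 242   5   7  26] [310.8 244.8] [ 527.4 -335.    84.6] [ 524. -342.   82.] [ 532. -327.   87.]
{'time_s': 2.2, 'ee_pos': array([ 503.58991443, -154.95026831,  311.92422612]), 'ee_rot': array([1.79998915e+02, 2.42128919e-03, 6.66973675e+01]), 'force': array([ 0.01837991, -0.38848876,  0.32971089]), 'gripper_width': 91.34373494000222}
```

Run:
```python
import cv2
im=cv2.imread("pics/wrist1.png")[120:330,180:400];cv2.imwrite("pics/w1c.png",cv2.resize(im,None,fx=2.8,fy=2.8,interpolation=cv2.INTER_CUBIC))
```

```text
(no output)
```

View pics/w1c.png

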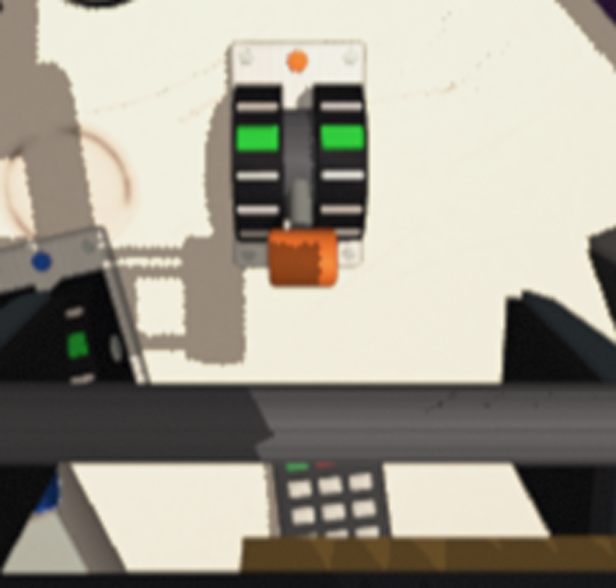

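Wrist crop: orange lever leans away (knob ~ (303,257) in the crop), green marks at (257,138)/(342,137) on the robot side; the jaws are already aligned with the hinge axis. Now for the offsets in tool axes.

```bash
cat > calc.py <<'E'
from h import *
import sys
from scipy.spatial.transform import Rotation as R
# reference geometry, from green mark halves in the wrist view: ray onto z=84 plane
def ray(px,z,p,s):
    T=np.eye(4);T[:3,:3]=R.from_euler('xyz',s["ee_rot"],degrees=True).as_matrix();T[:3,3]=s["ee_pos"]
    M=T@np.array(p["hand_eye"]);K=np.array(p["camera_matrix"])
    v=M[:3,:3]@np.array([(px[0]-K[0,2])/K[0,0],-(px[1]-K[1,2])/K[1,1],-1]);o=M[:3,3]
    return o+v*(z-o[2])/v[2],T
E
python3 - <<'E'
from calc import *
s=env.state();p=env.camera_params("wrist")
a,T=ray((271.6,169),84,p,s);b,_=ray((301.6,168.5),84,p,s)
ax=(b-a)/np.linalg.norm(b-a);lx=np.array([ax[1],-ax[0],0]);H=(a+b)/2+17.75*lx;H[2]=46
print("greens",a,b,np.linalg.norm(b-a),"yaw",np.degrees(np.arctan2(ax[1],ax[0])),"hinge",H)
for z in(143,147,151):
    k,_=ray((287.8,211.1),z,p,s);print(z,k,"lx,ly from hinge",(k-H)@lx,(k-H)@ax)
    print(" tool-frame mm",T[:3,:3].T@(k-T[:3,3]))
g=T[:3,:3].T@(H+np.array([0,0,100])-T[:3,3]);print("hinge tool",g)
E
```

```text
greens [ 475.1847071  -156.79852561   84.        ] [ 490.8741054  -118.59588452   84.        ] 41.29889836136513 yaw 67.6725911949484 hinge [ 499.44865486 -144.44040721   46.        ]
143 [ 525.51532984 -155.26631665  143.        ] lx,ly from hinge 28.225155645842772 -0.11157408285027515
 tool-frame mm [  8.3902956   20.25874464 168.92425552]
147 [ 524.61330942 -154.97385937  147.        ] lx,ly from hinge 27.279657268477735 -0.18371927788756537
 tool-frame mm [  8.3018994   19.31468691 164.92424136]
151 [ 523.71128899 -154.68140208  151.        ] lx,ly from hinge 26.334158891112583 -0.25586447292487335
 tool-frame mm [  8.21350319  18.37062918 160.92422721]
hinge tool [  8.02133339  -7.96416471 165.92373644]
```

```bash
python3 -m pendant '[{"xyz":[0.008,0.02,0.03],"roll":-1,"jaw":0},{"xyz":[0.008,0.02,0.065],"roll":-1,"jaw":0.2},{"xyz":[0.008,0.02,0.1],"roll":-1,"jaw":0.3},{"xyz":[0.008,0.02,0.13],"roll":-1,"jaw":0.3},{"xyz":[0.008,0.02,0.155],"roll":-1,"jaw":0.3},{"xyz":[0.008,0.02,0.175],"roll":-1,"jaw":0.3},{"xyz":[0.008,0.02,0.189],"roll":-1,"jaw":0.3},{"xyz":[0.008,0.02,0.189],"roll":-1,"jaw":0.3}]'
python3 look.py 2
python3 - <<'E'
import cv2
im=cv2.imread("pics/wrist2.png")[60:360,100:460];cv2.imwrite("pics/w2c.png",cv2.resize(im,None,fx=1.9,fy=1.9))
E
```

```text
time_s: 3.2
ee_pos: [524.6, -155.3, 122.2]
ee_rot: [-179.9, 0.0, 67.7]
force: [-0.2, 0.4, 0.8]
gripper_width: 64.0
wrist orange [ 256  232   50   24 1150] [280.5 243.9] [ 517.9 -152.6  151.8] [ 509. -167.  139.] [ 528. -138.  157.]
wrist green [240 159  28  16 442] [253.5 166.5] [ 474.8 -157.    86.4] [ 466. -168.   80.] [ 483. -146.   90.]
wrist green [296 159  28  17 443] [309.5 166.9] [ 491.  -118.3   86.4] [ 482. -130.   80.] [ 500. -107.   90.]
side blue [330 202  13  18 180] [336.  210.8] [ 573.2 -333.2  150.2] [ 563. -338.  134.] [ 584. -311.  156.]
side green [262 183   7   5  24] [265.  185.2] [ 491.2 -122.2   84.3] [ 484. -131.   77.] [ 498. -113.   88.]
side green [259 192   6   7  34] [261.7 195.1] [ 475.9 -157.4   84.3] [ 469. -171.   70.] [ 487. -129.   87.]
side green [306 226   5   8  27] [307.7 229.6] [ 534.4 -292.6   84.6] [ 530. -301.   82.] [ 540. -283.   86.]
side green [309 241   5   8  28] [310.9 244.8] [ 527.5 -334.9   84.7] [ 523. -343.   82.] [ 532. -327.   87.]
{'time_s': 3.3, 'ee_pos': array([ 525.68842914, -155.68256447,  123.59485054]), 'ee_rot': array([ 1.79926336e+02, -3.55836754e-03,  6.77339134e+01]), 'force': array([0.41629663, 0.78668013, 0.05075546]), 'gripper_width': 63.555216322612395}
```

View pics/w2c.png

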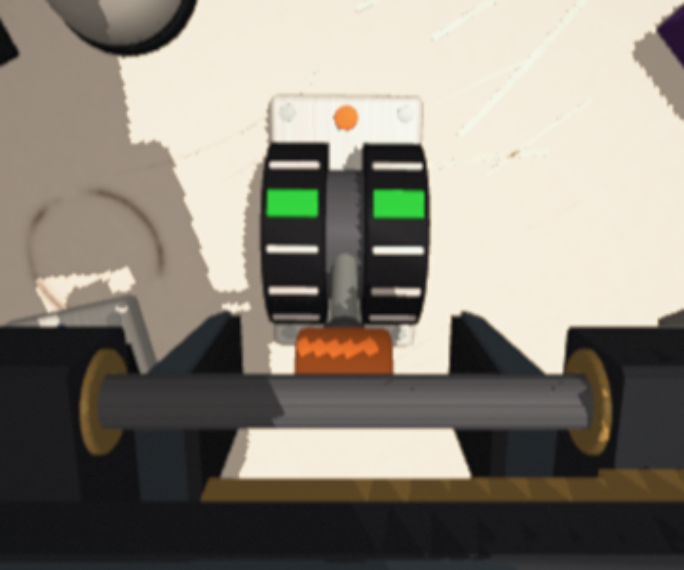

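The knob is centred between the fingers (crop (344,350)), marks at (292,202)/(398,203). Closing.

```bash
python3 -m pendant '[{"xyz":[0,0,0],"roll":0,"jaw":0.8},{"xyz":[0,0,0],"roll":0,"jaw":0.8},{"xyz":[0,0,0],"roll":0,"jaw":0.8},{"xyz":[0,0,0],"roll":0,"jaw":0.8},{"xyz":[0,0,0],"roll":0,"jaw":0.8},{"xyz":[0,0,0],"roll":0,"jaw":0.8},{"xyz":[0,0,0],"roll":0,"jaw":0.8},{"xyz":[0,0,0],"roll":0,"jaw":0.8}]' 20
python3 - <<'E'
from calc import *
s=env.state();p=env.camera_params("wrist")
a,T=ray((253.5,166.5),84,p,s);b,_=ray((309.5,166.9),84,p,s)
ax=(b-a)/np.linalg.norm(b-a);lx=np.array([ax[1],-ax[0],0]);H=(a+b)/2+17.75*lx
print(a,b,ax,"hinge",H,"tcp lx",(np.array(s["ee_pos"])-H)@lx)
E
```

```text
time_s: 4.3
ee_pos: [525.0, -156.1, 123.2]
ee_rot: [180.0, 0.1, 67.8]
force: [-1.0, -5.0, 3.8]
gripper_width: 29.6
[ 475.39351884 -158.17708262   84.        ] [ 491.7561297 -118.9137822   84.       ] [0.38467352 0.9230527  0.        ] hinge [ 499.95900964 -145.37338743   84.        ] tcp lx 27.249374379751018
```

```bash
python3 -m pendant '[{"xyz":[0,-0.010,-0.0024],"roll":0,"jaw":0.8},{"xyz":[0,-0.020,-0.0037],"roll":0,"jaw":0.8},{"xyz":[0,-0.030,-0.004],"roll":0,"jaw":0.8},{"xyz":[0,-0.040,-0.0033],"roll":0,"jaw":0.8},{"xyz":[0,-0.050,-0.0015],"roll":0,"jaw":0.8},{"xyz":[0,-0.058,0.0006],"roll":0,"jaw":0.8},{"xyz":[0,-0.066,0.0035],"roll":0,"jaw":0.8},{"xyz":[0,-0.066,0.0035],"roll":0,"jaw":0.8}]'
python3 look.py 3
python3 - <<'E'
import cv2
im=cv2.imread("pics/wrist3.png")[100:370,130:430];cv2.imwrite("pics/w3c.png",cv2.resize(im,None,fx=2.1,fy=2.1))
E
```

```text
time_s: 5.3
ee_pos: [465.0, -130.8, 121.3]
ee_rot: [179.8, -0.0, 67.8]
force: [-3.7, -3.2, 10.6]
gripper_width: 29.7
wrist orange [256 244  52  12 581] [281.1 249.8] [ 462.2 -129.4  148.8] [ 456. -144.  142.] [ 471. -116.  153.]
wrist green [256 241  12   6  42] [260.9 242.5] [ 472.1 -149.9   84.9] [ 453. -155.   83.] [ 474. -137.  146.]
wrist green [296 241  12   7  36] [302.2 243. ] [ 484.8 -120.    84.6] [ 465. -125.   83.] [ 489. -114.  146.]
side orange [252 159  12  17  83] [259.2 168. ] [ 477.4 -147.7  144.1] [ 460. -159.  123.] [ 488. -120.  165.]
side blue [330 202  13  18 190] [335.8 210.5] [ 572.9 -332.8  150.4] [ 563. -338.  134.] [ 584. -310.  157.]
side green [305 226   7   9  51] [308. 230.] [ 535.1 -292.7   84.8] [ 529. -303.   80.] [ 542. -281.   88.]
side green [307 240   9  10  63] [310.9 244.4] [ 527.8 -332.7   84.2] [ 522. -346.   67.] [ 536. -304.   88.]
{'time_s': 5.4, 'ee_pos': array([ 464.95393963, -130.80658311,  121.26333723]), 'ee_rot': array([ 1.79807822e+02, -3.88190836e-03,  6.77505989e+01]), 'force': array([-3.72579111, -2.88923258, 11.63982882]), 'gripper_width': 29.832157632305695}
```

View pics/w3c.png

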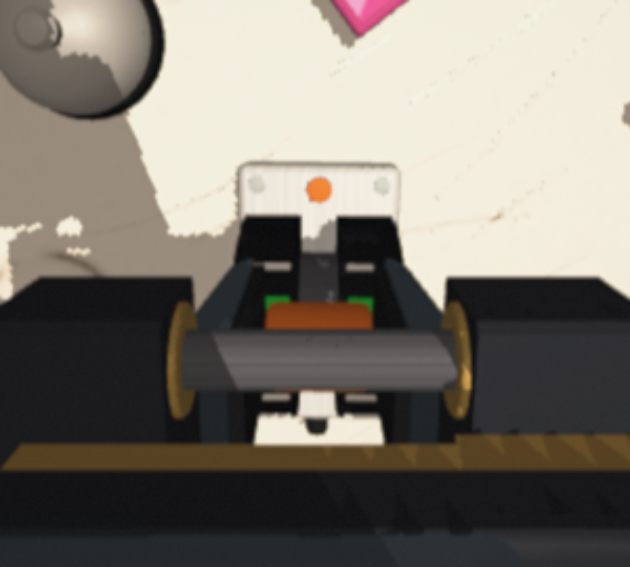

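Side knob shot and wrist crop show the lever between the marks and upright-ish tick, knob hides most of green (277,302)/(360,302): a few mm short still. I'll go a bit further, release, rise and measure.

```bash
python3 -m pendant '[{"xyz":[0,-0.002,0],"roll":0,"jaw":0.8},{"xyz":[0,-0.004,0],"roll":0,"jaw":0.8},{"xyz":[0,-0.005,0],"roll":0,"jaw":0.8},{"xyz":[0,-0.005,0],"roll":0,"jaw":0.8},{"xyz":[0,-0.005,0],"roll":0,"jaw":0.3},{"xyz":[0,-0.005,0],"roll":0,"jaw":0.3},{"xyz":[0,-0.005,0],"roll":0,"jaw":0.3},{"xyz":[0,-0.005,0],"roll":0,"jaw":0.3}]'
python3 -m pendant '[{"xyz":[0,0,-0.02],"roll":0,"jaw":0.3},{"xyz":[0,0,-0.05],"roll":0,"jaw":0.3},{"xyz":[0,0.01,-0.08],"roll":0,"jaw":0.3},{"xyz":[0,0.02,-0.11],"roll":0,"jaw":0.3},{"xyz":[0,0.04,-0.14],"roll":0,"jaw":0.3},{"xyz":[0,0.06,-0.16],"roll":0,"jaw":0.3},{"xyz":[0,0.06,-0.16],"roll":0,"jaw":0.3},{"xyz":[0,0.06,-0.16],"roll":0,"jaw":0.3}]'
python3 look.py 4
python3 - <<'E'
import cv2
im=cv2.imread("pics/wrist4.png")[130:290,200:370];cv2.imwrite("pics/w4c.png",cv2.resize(im,None,fx=3.6,fy=3.6,interpolation=2))
im=cv2.imread("pics/side4.png")[130:270,200:370];cv2.imwrite("pics/s4c.png",cv2.resize(im,None,fx=4,fy=4,interpolation=2))
E
```

```text
time_s: 6.4
ee_pos: [459.2, -128.3, 119.2]
ee_rot: [-179.9, -0.0, 67.7]
force: [0.3, -0.4, 0.2]
gripper_width: 63.6
time_s: 7.4
ee_pos: [513.7, -150.8, 278.2]
ee_rot: [-179.8, 0.0, 67.7]
force: [-0.1, 0.8, -1.0]
gripper_width: 64.0
wrist orange [267 144  30  24 678] [281.4 155.2] [ 468.1 -131.7  152.5] [ 453. -152.   58.] [ 488. -111.  156.]
wrist green [256 161  17  10 115] [262.9 165.7] [ 474.  -159.2   86.5] [ 467. -168.   83.] [ 483. -150.   90.]
wrist green [290 161  17  11 134] [299.7 166.3] [ 492.  -116.    86.6] [ 485. -130.   81.] [ 500. -107.   89.]
wrist green [183 241  10   8  39] [186.3 244. ] [ 530.9 -295.8   85.1] [ 528. -301.   82.] [ 534. -287.   88.]
side orange [248 159  14  17 183] [254.9 166.9] [ 467.9 -144.1  146.3] [ 453. -152.  125.] [ 484. -118.  154.]
side blue [330 202  13  18 158] [336.4 211.3] [ 573.8 -333.6  150. ] [ 563. -338.  134.] [ 583. -312.  157.]
side green [306 227   5   6  22] [307.8 229.6] [ 535.2 -291.5   84.4] [ 531. -302.   83.] [ 539. -284.   87.]
side green [309 241   5   8  23] [311.1 244.5] [ 528.  -334.8   84.9] [ 525. -342.   82.] [ 532. -326.   87.]
{'time_s': 7.5, 'ee_pos': array([ 513.64211264, -150.80170345,  278.26852781]), 'ee_rot': array([-1.79840998e+02,  1.02361779e-02,  6.77484680e+01]), 'force': array([ 0.41178701,  0.40040853, -0.67255619]), 'gripper_width': 63.42740310337736}
```

View pics/w4c.png

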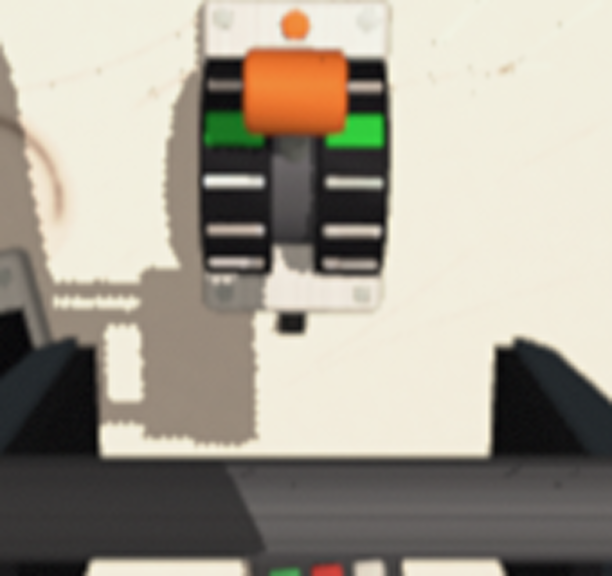

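View pics/s4c.png

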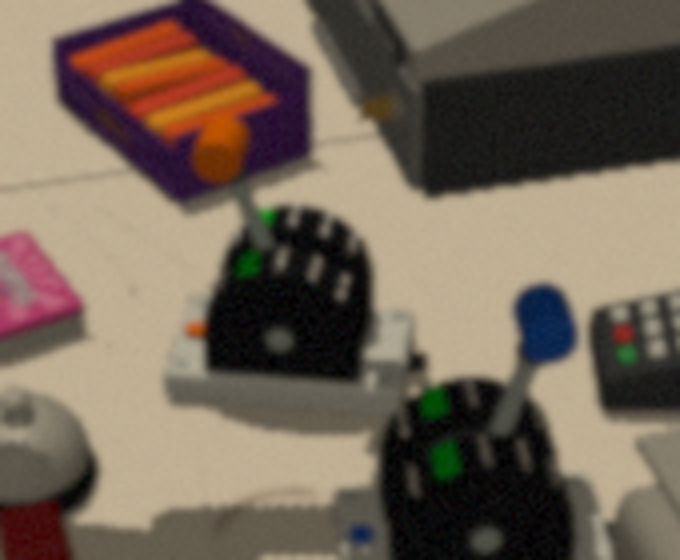

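Wrist crop: knob spans rows ~48–135 at x≈295, green at y≈130, white ticks at 87,181,230,263. The lever is near the mark; side crop agrees qualitatively (rod beside green mark at (255,240)), blue unmoved. I'll compute the angle from the ticks and knob silhouette in the same picture.

```bash
cat > ang.py <<'E'
from calc import *
import sys
from scipy.optimize import least_squares
def angle(im,s,p,cg,ck,verbose=1):
    # columns cg: right-hand tick columns; ck: knob columns
    g=im[:,cg[0]:cg[1]].astype(float).mean(1); h=cv2.cvtColor(im,cv2.COLOR_BGR2HSV)
    grn=(g[:,1]-g[:,2]).clip(0); r0=int(np.argmax(grn)); w=slice(r0-9,r0+10); gr=(np.arange(w.start,w.stop)*grn[w]).sum()/grn[w].sum()
    red=g[:,2]-40; red[red<0]=0
    ticks=[]
    r=int(gr)+9
    while r<gr+46:
        if red[r]>25 and red[r]>=red[r-1] and red[r]>red[r+1]:
            q=slice(r-2,r+3); b=red[q]-red[q].min(); ticks.append((np.arange(r-2,r+3)*b).sum()/b.sum()); r+=3
        r+=1
    m=cv2.inRange(h[:,ck[0]:ck[1]],(3,120,60),(20,255,255))
    k,l,st,ce=cv2.connectedComponentsWithStats(m); i=1+np.argmax(st[1:,4]); col=(l==i).mean(1); 
    top,n=st[i,1],st[i,3]; rows=np.nonzero(col>.5)[0]; kt,kb=rows[0]-.5,rows[-1]+.5
    u=(cg[0]+cg[1])/2; T0=np.radians([-25,0,25,50])[:1+len(ticks[:3])]; obs=np.r_[gr,ticks[:3]]
    M=None
    T=np.eye(4);T[:3,:3]=R.from_euler('xyz',s["ee_rot"],degrees=True).as_matrix();T[:3,3]=s["ee_pos"]
    M=T@np.array(p["hand_eye"]);K=np.array(p["camera_matrix"]);yaw=np.radians(67.7)
    lx=np.array([np.sin(yaw),-np.cos(yaw),0]); o=M[:3,3]; oc=np.array([o@lx,o[2]])
    def d2(row,uu):
        v=M[:3,:3]@np.array([(uu-K[0,2])/K[0,0],-(row-K[1,2])/K[1,1],-1]); d=np.array([v@lx,v[2]]); return d/np.linalg.norm(d)
    def hit(row,H,rad,uu):
        d=d2(row,uu);f=oc-H;b=f@d;t=-b-np.sqrt(b*b-f@f+rad*rad);q=f+t*d;return np.arctan2(q[0],q[1])
    f=lambda x:[hit(r_,np.array([x[0],x[1]]),42,u)-t_ for r_,t_ in zip(obs,T0)]
    s0=least_squares(f,[np.array([499.7,-145,0])@lx,46]); s1=least_squares(lambda x:f([x[0],46]),s0.x[:1])
    uk=(ck[0]+ck[1])/2; out=[]
    for H in(s0.x,np.r_[s1.x[0],46]):
        d=d2(kt,uk)+d2(kb,uk); d/=np.linalg.norm(d); f_=oc-H;b=f_@d;t=-b-np.sqrt(b*b-f_@f_+1e4);q=f_+t*d; out.append((H.round(1),np.degrees(np.arctan2(q[0],q[1])).round(2)))
    if verbose: print("obs",obs.round(2),"knob",kt,kb,"resid deg",np.degrees(s0.fun).round(2),np.degrees(s1.fun).round(2),"H,angle:",out)
if __name__=="__main__":
    # args: image
    n=sys.argv[1];a=list(map(int,sys.argv[2:6]));angle(cv2.imread(n),env.state(),env.camera_params("wrist"),a[:2],a[2:])
E
python3 ang.py pics/wrist4.png 298 305 275 290
python3 ang.py pics/wrist4.png 258 266 275 290
```

```text
obs [165.86 180.32 193.61 203.14] knob 143.5 167.5 resid deg [ 0.12 -0.03 -0.36  0.16] [-0.38 -0.26 -0.36  0.52] H,angle: [(array([516.7,  49.8]), np.float64(-19.31)), (array([517.4,  46. ]), np.float64(-19.59))]
obs [165.28 179.79 193.38 202.41] knob 143.5 167.5 resid deg [-0.11 -0.01  0.41 -0.18] [-0.28 -0.09  0.42 -0.05] H,angle: [(array([516.4,  47.3]), np.float64(-19.06)), (array([516.7,  46. ]), np.float64(-19.15))]
```

The lever is at about −19°, so the knob slipped ~8 mm in the pads (TCP alone would say −25.7°). The side view's knob depth agrees roughly with −18 to −20°. I'll regrip at the measured knob position with more force and make up ~6°.

```bash
python3 -m pendant '[{"xyz":[0,-0.02,0.02],"roll":0,"jaw":0.3},{"xyz":[0,-0.04,0.045],"roll":0,"jaw":0.3},{"xyz":[0,-0.049,0.075],"roll":0,"jaw":0.3},{"xyz":[0,-0.049,0.105],"roll":0,"jaw":0.3},{"xyz":[0,-0.049,0.13],"roll":0,"jaw":0.3},{"xyz":[0,-0.049,0.148],"roll":0,"jaw":0.3},{"xyz":[0,-0.049,0.157],"roll":0,"jaw":0.3},{"xyz":[0,-0.049,0.157],"roll":0,"jaw":0.3}]'
python3 -m pendant '[{"xyz":[0,0,0],"roll":0,"jaw":0.8},{"xyz":[0,0,0],"roll":0,"jaw":0.8},{"xyz":[0,0,0],"roll":0,"jaw":0.8},{"xyz":[0,0,0],"roll":0,"jaw":0.8},{"xyz":[0,0,0],"roll":0,"jaw":0.8},{"xyz":[0,0,0],"roll":0,"jaw":0.8},{"xyz":[0,0,0],"roll":0,"jaw":0.8},{"xyz":[0,0,0],"roll":0,"jaw":0.8}]' 40
python3 -m pendant '[{"xyz":[0,-0.002,0.0007],"roll":0,"jaw":0.8},{"xyz":[0,-0.004,0.0015],"roll":0,"jaw":0.8},{"xyz":[0,-0.006,0.0023],"roll":0,"jaw":0.8},{"xyz":[0,-0.008,0.0032],"roll":0,"jaw":0.8},{"xyz":[0,-0.0095,0.0038],"roll":0,"jaw":0.8},{"xyz":[0,-0.0095,0.0038],"roll":0,"jaw":0.8},{"xyz":[0,-0.0095,0.0038],"roll":0,"jaw":0.8},{"xyz":[0,-0.0095,0.0038],"roll":0,"jaw":0.8}]'
python3 -m pendant '[{"xyz":[0,0,0],"roll":0,"jaw":0.3},{"xyz":[0,0,0],"roll":0,"jaw":0.3},{"xyz":[0,0,0],"roll":0,"jaw":0.3},{"xyz":[0,0,-0.03],"roll":0,"jaw":0.3},{"xyz":[0,0.015,-0.07],"roll":0,"jaw":0.3},{"xyz":[0,0.03,-0.11],"roll":0,"jaw":0.3},{"xyz":[0,0.05,-0.14],"roll":0,"jaw":0.3},{"xyz":[0,0.058,-0.16],"roll":0,"jaw":0.3}]'
python3 -m pendant '[{"xyz":[0,0,0],"roll":0,"jaw":0.3},{"xyz":[0,0,0],"roll":0,"jaw":0.3},{"xyz":[0,0,0],"roll":0,"jaw":0.3},{"xyz":[0,0,0],"roll":0,"jaw":0.3},{"xyz":[0,0,0],"roll":0,"jaw":0.3},{"xyz":[0,0,0],"roll":0,"jaw":0.3},{"xyz":[0,0,0],"roll":0,"jaw":0.3},{"xyz":[0,0,0],"roll":0,"jaw":0.3}]'
python3 look.py 5
python3 ang.py pics/wrist5.png 298 305 275 290
python3 ang.py pics/wrist5.png 258 266 275 290
```

```text
time_s: 8.5
ee_pos: [468.9, -132.5, 122.0]
ee_rot: [-179.9, 0.0, 67.7]
force: [-0.1, 0.0, 0.5]
gripper_width: 63.7
time_s: 9.5
ee_pos: [469.8, -132.8, 122.7]
ee_rot: [180.0, 0.0, 67.7]
force: [-0.5, 0.3, 3.9]
gripper_width: 29.3
time_s: 10.5
ee_pos: [463.5, -130.2, 120.1]
ee_rot: [179.6, -0.0, 67.8]
force: [1.7, -0.7, 6.7]
gripper_width: 29.4
time_s: 11.5
ee_pos: [515.5, -151.5, 279.8]
ee_rot: [179.9, -0.0, 67.7]
force: [0.6, 0.3, -0.3]
gripper_width: 63.7
time_s: 12.5
ee_pos: [514.5, -151.1, 278.7]
ee_rot: [180.0, 0.0, 67.7]
force: [-0.3, 0.5, 0.2]
gripper_width: 63.7
wrist orange [267 136  30  25 683] [281.6 148.2] [ 462.7 -129.1  149.9] [ 447. -150.   61.] [ 483. -111.  154.]
wrist green [256 160  18  10 164] [264.3 164.6] [ 474.8 -157.6   86.6] [ 466. -169.   83.] [ 484. -147.   90.]
wrist green [290 160  17  10 164] [298.2 164.6] [ 491.  -118.1   86.4] [ 483. -129.   81.] [ 500. -107.   90.]
wrist green [183 240  11   9  51] [186.7 243.1] [ 531.5 -294.9   85.4] [ 528. -301.   83.] [ 536. -285.   88.]
side orange [245 160  14  17 181] [251.9 167.8] [ 461.8 -141.7  143.7] [ 447. -
[... 547 characters left out ...]
 -342.   83.] [ 531. -327.   87.]
{'time_s': 12.6, 'ee_pos': array([ 514.51884967, -151.16017527,  278.65089535]), 'ee_rot': array([1.79994011e+02, 4.76156329e-03, 6.77438805e+01]), 'force': array([-0.02454249,  0.38787441, -0.5802775 ]), 'gripper_width': 63.64521817772248}
obs [164.67 179.02 192.57 201.65] knob 134.5 160.5 resid deg [-0.01 -0.13  0.31 -0.11] [-0.04 -0.14  0.31 -0.09] H,angle: [(array([517.2,  46.2]), np.float64(-23.74)), (array([517.2,  46. ]), np.float64(-23.75))]
obs [164.64 178.65 192.11 201.4 ] knob 134.5 160.5 resid deg [ 0.24 -0.37 -0.08  0.1 ] [ 0.42 -0.29 -0.08 -0.03] H,angle: [(array([517.1,  44.6]), np.float64(-23.69)), (array([516.9,  46. ]), np.float64(-23.57))]
```

Now about −23.7°. I'll cross-check with the side camera (ray through the knob's centroid onto the lever's plane) before the last correction.

Run:
```python
from h import *
p=env.camera_params("side");M=np.array(p["cam_to_world"]);K=np.array(p["camera_matrix"])
yaw=np.radians(67.7);lx=np.array([np.sin(yaw),-np.cos(yaw),0]);ax=np.array([np.cos(yaw),np.sin(yaw),0])
H=np.array([499.7,-144.9,46])
def cast(u,v,n=ax,o=H):
    d=M[:3,:3]@np.array([(u-K[0,2])/K[0,0],-(v-K[1,2])/K[1,1],-1]);c=M[:3,3];q=c+d*((o-c)@n)/(d@n)-H;return q@lx,q@ax,q[2]
for t in "0145":
    im=cv2.imread(f"pics/side{t}.png");h=cv2.cvtColor(im,cv2.COLOR_BGR2HSV);m=cv2.inRange(h,(3,120,60),(20,255,255));P=np.load("sideP.npy" if t=="0" else f"sideP{t}.npy")
    m[~((P[...,2]>110)&(P[...,2]<170)&(abs(P[...,0]-495)<60)&(abs(P[...,1]+150)<50))]=0
    k,l,st,ce=cv2.connectedComponentsWithStats(m);i=1+np.argmax(st[1:,4]);mm=cv2.moments((l==i).astype(np.uint8))
    hull=cv2.convexHull(np.argwhere(l==i)[:,::-1].astype(np.int32));c=cv2.moments(hull);u,v=c['m10']/c['m00'],c['m01']/c['m00']
    a=cast(u,v);print(t,st[i],u,v,"lx,z",a[0],a[2],"r",np.hypot(a[0],a[2]),"ang",np.degrees(np.arctan2(a[0],a[2])))
# side calibration check: mark halves onto z=84
for u,v in((265.0,185.2),(261.6,195.1)): print("green side0",cast(u,v,np.array([0,0,1.]),np.array([0,0,84.])))
```

```text
0 [279 160  13  17 170] 284.83603020496224 167.88457389428262 lx,z 29.43037386612876 95.53774360258564 r 99.96803168300107 ang 17.12143350487545
1 [279 160  13  17 165] 284.92273730684326 168.04635761589404 lx,z 29.60634195248027 95.1643681053298 r 99.6633956911659 ang 17.281306052222078
4 [248 159  14  17 185] 254.90999010880313 166.96241345202768 lx,z -32.83619587453116 93.34830821112632 r 98.95515350596962 ang -19.379829829058494
5 [245 160  14  17 183] 251.9287833827893 167.91691394658753 lx,z -39.23525729323927 90.59771974371455 r 98.72867991433559 ang -23.416043716750746
green side0 (np.float64(-16.564506712096367), np.float64(17.47025944907971), np.float64(38.0))
green side0 (np.float64(-17.433046397233802), np.float64(-20.38509620632903), np.float64(38.0))
```

Both cameras agree (−23.4 and −23.7). Regrip and move ~2.4 mm more, watching the TCP before release.

```bash
python3 -m pendant '[{"xyz":[0,-0.02,0.02],"roll":0,"jaw":0.3},{"xyz":[0,-0.045,0.045],"roll":0,"jaw":0.3},{"xyz":[0,-0.0565,0.075],"roll":0,"jaw":0.3},{"xyz":[0,-0.0565,0.105],"roll":0,"jaw":0.3},{"xyz":[0,-0.0565,0.135],"roll":0,"jaw":0.3},{"xyz":[0,-0.0565,0.152],"roll":0,"jaw":0.3},{"xyz":[0,-0.0565,0.16],"roll":0,"jaw":0.3},{"xyz":[0,-0.0565,0.16],"roll":0,"jaw":0.3}]'
python3 -m pendant '[{"xyz":[0,0,0],"roll":0,"jaw":0.8},{"xyz":[0,0,0],"roll":0,"jaw":0.8},{"xyz":[0,0,0],"roll":0,"jaw":0.8},{"xyz":[0,0,0],"roll":0,"jaw":0.8},{"xyz":[0,0,0],"roll":0,"jaw":0.8},{"xyz":[0,0,0],"roll":0,"jaw":0.8},{"xyz":[0,0,0],"roll":0,"jaw":0.8},{"xyz":[0,0,0],"roll":0,"jaw":0.8}]' 40
python3 -c "
from workcell import env
print(env.state()['ee_pos'])"
python3 -m pendant '[{"xyz":[0,-0.001,0.0004],"roll":0,"jaw":0.8},{"xyz":[0,-0.002,0.0008],"roll":0,"jaw":0.8},{"xyz":[0,-0.003,0.0012],"roll":0,"jaw":0.8},{"xyz":[0,-0.004,0.0016],"roll":0,"jaw":0.8},{"xyz":[0,-0.004,0.0016],"roll":0,"jaw":0.8},{"xyz":[0,-0.004,0.0016],"roll":0,"jaw":0.8},{"xyz":[0,-0.004,0.0016],"roll":0,"jaw":0.8},{"xyz":[0,-0.004,0.0016],"roll":0,"jaw":0.8}]'
python3 -c "
from workcell import env
print(env.state()['ee_pos'])"
```

```text
time_s: 13.6
ee_pos: [462.2, -129.8, 118.6]
ee_rot: [-180.0, 0.0, 67.7]
force: [-0.3, 0.4, 0.7]
gripper_width: 63.9
time_s: 14.6
ee_pos: [462.4, -129.7, 118.9]
ee_rot: [180.0, -0.0, 67.7]
force: [-0.4, 0.7, 4.1]
gripper_width: 29.6
[ 462.35778337 -129.74412867  118.88006123]
time_s: 15.6
ee_pos: [460.5, -129.0, 118.0]
ee_rot: [179.7, -0.0, 67.7]
force: [2.1, -0.2, 4.6]
gripper_width: 29.5
[ 460.45608251 -128.96461628  117.98041411]
```

```bash
python3 -m pendant '[{"xyz":[0,-0.0006,0.0002],"roll":0,"jaw":0.8},{"xyz":[0,-0.0006,0.0002],"roll":0,"jaw":0.8},{"xyz":[0,-0.0006,0.0002],"roll":0,"jaw":0.3},{"xyz":[0,-0.0006,0.0002],"roll":0,"jaw":0.3},{"xyz":[0,-0.0006,0.0002],"roll":0,"jaw":0.3},{"xyz":[0,0,-0.03],"roll":0,"jaw":0.3},{"xyz":[0,0.015,-0.07],"roll":0,"jaw":0.3},{"xyz":[0,0.03,-0.11],"roll":0,"jaw":0.3}]'
python3 -m pendant '[{"xyz":[0,0.02,-0.03],"roll":0,"jaw":0.3},{"xyz":[0,0.03,-0.05],"roll":0,"jaw":0.3},{"xyz":[0,0.03,-0.05],"roll":0,"jaw":0.3},{"xyz":[0,0.03,-0.05],"roll":0,"jaw":0.3},{"xyz":[0,0.03,-0.05],"roll":0,"jaw":0.3},{"xyz":[0,0.03,-0.05],"roll":0,"jaw":0.3},{"xyz":[0,0.03,-0.05],"roll":0,"jaw":0.3},{"xyz":[0,0.03,-0.05],"roll":0,"jaw":0.3}]'
python3 look.py 6 | grep -v green
python3 ang.py pics/wrist6.png 298 305 275 290
python3 ang.py pics/wrist6.png 258 266 275 290
python3 - <<'E'
from h import *
p=env.camera_params("side");M=np.array(p["cam_to_world"]);K=np.array(p["camera_matrix"])
yaw=np.radians(67.7);lx=np.array([np.sin(yaw),-np.cos(yaw),0]);ax=np.array([np.cos(yaw),np.sin(yaw),0]);H=np.array([499.7,-144.9,46])
im=cv2.imread("pics/side6.png");m=cv2.inRange(cv2.cvtColor(im,cv2.COLOR_BGR2HSV),(3,120,60),(20,255,255));P=np.load("sideP6.npy")
m[~((P[...,2]>110)&(P[...,2]<170)&(abs(P[...,0]-495)<60)&(abs(P[...,1]+150)<50))]=0
k,l,st,ce=cv2.connectedComponentsWithStats(m);i=1+np.argmax(st[1:,4]);c=cv2.moments(cv2.convexHull(np.argwhere(l==i)[:,::-1].astype(np.int32)));u,v=c['m10']/c['m00'],c['m01']/c['m00']
d=M[:3,:3]@np.array([(u-K[0,2])/K[0,0],-(v-K[1,2])/K[1,1],-1]);o=M[:3,3];q=o+d*((H-o)@ax)/(d@ax)-H
print("side ang",np.degrees(np.arctan2(q@lx,q[2])))
cv2.imwrite("pics/w6c.png",cv2.resize(cv2.imread("pics/wrist6.png")[100:290,200:370],None,fx=3,fy=3,interpolation=2))
E
```

```text
time_s: 16.6
ee_pos: [486.1, -139.6, 227.9]
ee_rot: [-179.9, 0.0, 67.8]
force: [-0.1, -0.7, -0.2]
gripper_width: 63.5
time_s: 17.6
ee_pos: [514.0, -150.9, 277.0]
ee_rot: [-180.0, 0.0, 67.7]
force: [0.0, 0.2, -0.5]
gripper_width: 63.9
wrist orange [267 134  30  26 687] [281.6 146.6] [ 460.6 -128.3  148.9] [ 445. -150.   54.] [ 481. -112.  152.]
side orange [244 160  14  17 181] [250.9 168. ] [ 460.1 -140.5  142.9] [ 445. -148.  125.] [ 476. -114.  150.]
side blue [331 202  12  18 161] [336.4 211.1] [ 573.7 -333.4  150.2] [ 563. -338.  134.] [ 583. -311.  156.]
{'time_s': 17.7, 'ee_pos': array([ 514.04264123, -150.94150763,  277.0785494 ]), 'ee_rot': array([1.79991681e+02, 2.67650192e-03, 6.77474186e+01]), 'force': array([-0.48937664,  0.73831835, -0.76141259]), 'gripper_width': 63.96783588641615}
obs [165.11 179.79 193.34 202.42] knob 134.5 158.5 resid deg [-0.15  0.09  0.37 -0.18] [-0.43 -0.03  0.38  0.02] H,angle: [(array([517. ,  48.1]), np.float64(-24.68)), (array([517.4,  46. ]), np.float64(-24.87))]
obs [165.32 179.43 192.77 202.21] knob 134.5 158.5 resid deg [ 0.27 -0.29 -0.34  0.2 ] [ 0.41 -0.23 -0.34  0.1 ] H,angle: [(array([517.3,  44.9]), np.float64(-24.81)), (array([517.1,  46. ]), np.float64(-24.72))]
side ang -24.655409265536623
```

View pics/w6c.png

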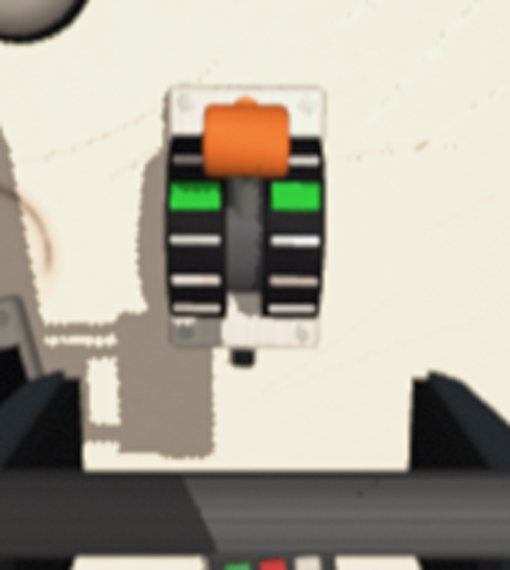

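The lever reads −24.7° in both cameras; the knob is at (246,140) in the crop, with the marks at (195,195)/(296,195). The gripper is clear of everything and the blue knob hasn't moved. Handing in.

```bash
python3 -c "
from workcell import env
print(env.job_done())"
```

```text
the job is handed in; nothing more can be done
None
```

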